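Return the electronics kit to its outlined pads

ROBOT

A 6-joint arm with a two-finger parallel gripper is mounted at the origin on the work surface. World frame = base frame: x ahead of the robot, y to its left, z up, the work surface at z = 0. Lengths are in m, angles in rad, forces in N, time in s.
With the tool pointing down it reaches from about 0.35 to 0.975 m from the base axis. Payload 4.9 kg.
Tool frame: the origin (TCP) lies at the very end of the fingers, on their centre line; the grasp point (between the pads) lies 19 mm behind it (pinch_z is the distance from the TCP to the grasp point, in m); z points along the fingers, y is the line along which they close (so a half turn about z gives the same grasp; the last joint's range is limited). The gripper opens to 85 mm and grips with 20 to 120 N. Pads are 22 mm wide; open, the fingers measure 114 mm over their backs; the gripper's body (76 mm by 85 mm) begins 54 mm behind the grasp point. The pads swing forward as they close: fully open they stand 13 mm farther back than shut.
Start: joints at [1.166, 0.053, 1.613, -0, 1.476, -0.119], TCP at [0.176, 0.6, 0.231] pointing down, gripper open.
Joint ranges: [-3.01, 3.01], [-1.01, 2.22], [0.06, 2.58], [-1.02, 4.17], [0.09, 2.62], [-3.14, 3.14]. Speed limits (rad/s): [2.57, 2.57, 3.14, 3.14, 3.14, 3.14].

INTERFACE

Orientations are given as a unit quaternion [w, x, y, z].
In Python, from plant import * gives the robot as it stands. The module is installed in compiled form; this text tells all that it offers.
- The arm moves only by the tool play_rows, never from a script. Its arguments are lists of equal length, an entry for each row: "linear": the shift along the world's x, y, z in m, a list of three; "turn": the turn about the world's z in degrees. A call has 1 to 8 rows; each row shifts and turns the commanded pose from where the row before left it; what a row does not reach is not made up. A row lasts 1/8 s, in which the tool goes at most 62.5 mm and 10.7 degrees, less where a joint would pass 70% of its speed; a pose out of reach is approached as far as the arm can. A call is refused whole if a number of a shift passes 0.0625 or a number of a turn 10.7, either way. A call with a gripper value outside its range is refused whole. "hand" is the finger opening in m, from 0 to 0.0854, set as the call begins (left out, the last holds). The fingers move at their own pace and stop on an object; the grip force is fixed at half the most. Time passes only in rows, so rows that do not move let the fingers close. It gives the time, the measured TCP pose, the force, the opening and the grip force at its end, in the units of the state.
- state(): the state, without advancing time (a new reading comes with each control period).
- grab_frame(name): name is "scene" or "top" or "wrist"; returns the picture (400x640x3 uint8, red, green, blue); there is no depth.
- camera_info(name): a dict with "camera_matrix" (3x3 intrinsics, pixels), "origin" and "attitude" of the camera in the world; the wrist camera has in their place "mount" (4x4, takes a point from camera to tool coordinates, whose origin is the TCP and whose axes are the flange's). Camera axes: x right, y down, z forward; pixel columns grow to the right and rows downward; lengths in m; the calibration is good to about 2 mm. A picture is of the moment at which its call begins: read the wrist's pose just before it. camera_info takes no time and is no camera call.
- job_done(): hands the job in; it is judged then, once.
Trained networks look in the newest picture that a camera, given by its name, has taken for a name from the list of things; names that differ only in an ending like _2 or _b are one class to them, and where a whole thing is asked for, a point or a joint stands for the part that bears it (a point fixed in the world has none). Each returns a list of dicts, best first, with "p" (0 to 1); they miss things now and then, are a little off and sometimes report something else, mostly with a low value. They report only what shows in the picture. A call takes as long as a camera call. They do not tell look-alikes from the thing itself.
- trace(camera, thing): "region" (400x640 bool, what is visible of it) and "location" ([column, row] in pixels, amid what is visible of it).
The state is a dict: "time": time; "joint_pos": joint angles; "joint_vel": joint speeds; "joint_efforts": joint torques, N m; "tool_pos": TCP position; "tool_rot": TCP orientation; "contact_force": force on the tool from outside, world axes, zero at the start; "ft_torque": the same for the moment, N m; "gripper_width": opening from 0.0 (shut) to 1.0 (fully open); "grasp_force": force on a finger pad.
Only numpy, scipy, OpenCV 4.12 (cv2) and the standard library are available. Lean on these libraries where they do the work, as an engineer would, in place of code of your own. Each camera call takes 0.05 s, during which the arm holds its last target. There are 200 camera calls.

TASK

Class is over: put the four loose electronics parts (white breadboard, orange and black battery, black and red knob, aluminium heat sink) away, each on the blue pad whose yellow outline has its shape and size. Set each one down, without dropping it, flat and right way up inside its outline and square with it (either way round will do), and leave the green roll of tape and the small amber jar standing where they are.

Things in the scene. Friction and masses are not known exactly. Their poses are not given: they have to be found in the camera images.
- breadboard_mid (a point): Loose white solderless breadboard with rows of small holes on top, 83 x 55 x 10 mm (x, y, z), lying flat on the table. This point is its centre, 5 mm above its underside; x along its length, y across its width, z up.
- battery_mid (a point): Loose block battery, orange with a black end, lying flat; 49 x 27 x 18 mm (x, y, z) with two small metal terminals at its black +x end. This point is its centre, 9 mm above its underside; x along its length, z up.
- knob_mid (a point): Loose round black control knob with a red cap and a white pointer line on top, standing on its wide base; 42 mm in diameter for the lowest 5 mm, above that tapering from 38 to 35 mm, 22 mm tall. This point is on its axis, 11 mm above its underside; z up, x along the pointer.
- heatsink_mid (a point): Loose square aluminium heat sink, 41 x 41 x 24 mm, seven upright fins on a 6 mm base, fins along its x. This point is its centre, 12 mm above its underside; z up.
- pad_breadboard: Fixed blue pad, 107 x 79 x 3 mm, with a thin yellow rectangle whose inside is 91 x 63 mm. Origin: centre of its underside, so its top is 3 mm above the origin; z up, x along the long side. Place of the breadboard.
- pad_battery: Fixed blue pad, 73 x 51 x 3 mm, with a thin yellow rectangle whose inside is 57 x 35 mm. Origin: centre of its underside, so its top is 3 mm above the origin; z up, x along the long side. Place of the battery.
- pad_knob: Fixed blue pad, 66 x 66 x 3 mm, with a thin yellow circle whose inside is 50 mm across. Origin: centre of its underside, so its top is 3 mm above the origin; z up, x along one side. Place of the knob.
- pad_heatsink: Fixed blue pad, 65 x 65 x 3 mm, with a thin yellow square whose inside is 49 x 49 mm. Origin: centre of its underside, so its top is 3 mm above the origin; z up, x along one side. Place of the heat sink.
- tape_mid (a point): Loose green roll of tape lying flat among the parts, 64 mm across, 19 mm high, with a 40 mm hole; this point is its centre, 9.5 mm above the table. To be left alone.
- jar_mid (a point): Loose small amber jar with a red cap standing among the parts, 38 mm across, 50 mm tall; this point is on its axis, 25 mm above the table. To be left alone.
Things that resemble listed ones, but are neither listed nor needed, are in the scene too. Leave any brown or pink look-alike of the pad_battery alone. There is more than one size of the part that bears breadboard_mid; the job needs the larger.

How it is judged:
At the end, for the whole second after the job is handed in: Each part is at rest (under 0.02 m/s) on its own pad: centre within 10 mm of the pad's centre horizontally and 4 mm of its resting height, upright within 0.12 rad; breadboard, battery and heat sink within 0.25 rad of square with the outline (half turns, for the heat sink quarter turns, are alike) (horizontal distance between breadboard_mid and pad_breadboard below 0.01 m and z of breadboard_mid in the frame of pad_breadboard between 0.004 and 0.012 m and angle between each of breadboard_mid, battery_mid, knob_mid, heatsink_mid's own z axis and vertical below 0.12 rad and linear speed of each of breadboard, battery, knob, heatsink below 0.02 m/s and angle between the x axis of breadboard_mid and the x axis of pad_breadboard, either way round below 0.25 rad and horizontal distance between battery_mid and pad_battery below 0.01 m and z of battery_mid in the frame of pad_battery between 0.008 and 0.016 m and angle between the x axis of battery_mid and the x axis of pad_battery, either way round below 0.25 rad and horizontal distance between knob_mid and pad_knob below 0.01 m and z of knob_mid in the frame of pad_knob between 0.01 and 0.018 m and horizontal distance between heatsink_mid and pad_heatsink below 0.01 m and z of heatsink_mid in the frame of pad_heatsink between 0.011 and 0.019 m and (angle between the x axis of heatsink_mid and the x axis of pad_heatsink, either way round below 0.25 rad or angle between the x axis of heatsink_mid and the y axis of pad_heatsink, either way round below 0.25 rad)); the robot touches nothing.
It fails at once if the tape roll or the jar is pushed more than 25 mm or the jar is knocked over (distance of any of tape_mid, jar_mid from where it was at the start of the episode above 0.025 m or angle between jar_mid's own z axis and vertical above 0.6 rad).
It fails at once if a part is dropped (falls freely faster than 1.1 m/s, about 6 cm) ((linear speed of breadboard above 1.1 m/s and contact force between the fingers and breadboard below 0.05 N) or (linear speed of battery above 1.1 m/s and contact force between the fingers and battery below 0.05 N) or (linear speed of knob above 1.1 m/s and contact force between the fingers and knob below 0.05 N) or (linear speed of heatsink above 1.1 m/s and contact force between the fingers and heatsink below 0.05 N)).
It also fails if it takes over 102 s, if anything falls off the work surface, if the arm or the gripper's body presses on something with over 40 N, if the wrist force passes 120 N, or if a joint passes its speed limit or range.

## Working session

There is one attempt and no reset: what is moved stays moved. The work goes in short steps, Python scripts to look and compute and a tool call to move; the robot and the scene stay as the last step left them, time stands still between calls to the robot, and variables do not carry over. Pictures are saved under pics/ and viewed, at most 14 in all, crops included, and the job is handed in when it is done.

Besides the shell and the picture viewer there is one more tool, called as name([rows], argument=value, ...), one row to a line, values as JSON. play_rows: Moves the arm, as the interface text tells. Its arguments: {"type":"object","properties":{"linear":{"type":"array","items":{"type":"array","items":{"type":"number"}}},"turn":{"type":"array","items":{"type":"number"}},"hand":{"type":"number"}},"required":["linear","turn"]}

```bash
mkdir -p pics; cat > h.py <<'E'
from plant import *
import numpy as np, cv2
from scipy.spatial.transform import Rotation as R
def rot(a):
    a=np.array(a,float)
    return a if a.shape==(3,3) else R.from_quat(a[[1,2,3,0]]).as_matrix()
def campose(name,st=None):
    c=camera_info(name);K=np.array(c["camera_matrix"])
    if "mount" in c:
        M=np.array(c["mount"]);T=rot(st["tool_rot"])
        return K,np.array(st["tool_pos"])+T@M[:3,3],T@M[:3,:3]
    return K,np.array(c["origin"]),rot(c["attitude"])
def proj(uv,z,cam):
    K,o,A=cam
    uv=np.atleast_2d(uv).astype(float)
    d=np.c_[uv,np.ones(len(uv))]@np.linalg.inv(K).T@A.T
    return o+d*((z-o[2])/d[:,2])[:,None]
def rect(region,z,cam):
    cs,_=cv2.findContours(region.astype(np.uint8),cv2.RETR_EXTERNAL,cv2.CHAIN_APPROX_NONE)
    c=max(cs,key=cv2.contourArea)[:,0]
    p=proj(c,z,cam)[:,:2]
    (x,y),(w,h),a=cv2.minAreaRect((p*1000).astype(np.float32))
    if w<h: w,h,a=h,w,a+90
    return np.round([x/1000,y/1000,w/1000,h/1000],4),round((a+90)%180-90,1)
E
python3 - <<'E'
from h import *
print(state()); 
for n in ("top","scene","wrist"): print(n,camera_info(n))
im=grab_frame("top");cv2.imwrite("pics/top.png",im[:,:,::-1])
im=grab_frame("scene");cv2.imwrite("pics/scene.png",im[:,:,::-1])
cam=campose("top")
for t,z in [("breadboard_mid",.01),("battery_mid",.018),("knob_mid",.022),("heatsink_mid",.024),("pad_breadboard",.003),("pad_battery",.003),("pad_knob",.003),("pad_heatsink",.003),("tape_mid",.019),("jar_mid",.05)]:
    for r in trace("top",t): print(t,round(r["p"],2),np.round(r["location"]),*rect(r["region"],z,cam))
E
```

```text
{'time': 0.0, 'joint_pos': array([ 1.16600837e+00,  5.33926548e-02,  1.61431128e+00, -2.82843550e-05,
        1.47597876e+00, -1.19001012e-01]), 'joint_vel': array([-0.00070439, -0.001238  ,  0.00083144, -0.00074249, -0.00102299,
       -0.00305874]), 'joint_efforts': array([-1.07468024e-04, -3.93690848e+01, -3.70170164e+01, -3.38670634e-05,
        7.21293458e-03, -2.80431166e-06]), 'tool_pos': array([0.17595495, 0.59906843, 0.2300305 ]), 'tool_rot': array([-2.56969705e-04,  1.42406270e-01,  9.89807740e-01, -1.01303034e-03]), 'contact_force': array([ 0.04770923, -0.93419624,  0.23818967]), 'ft_torque': array([-0.03885022, -0.0143087 , -0.04259125]), 'grasp_force': 0.0, 'gripper_width': 0.9998331576097353}
top {'camera_matrix': array([[451.06128542,   0.        , 322.21391335],
       [  0.        , 451.06128542, 194.97436306],
       [  0.        ,   0.        ,   1.        ]]), 'origin': array([ 0.25816331, -0.00813817,  1.07784215]), 'attitude': array([ 0.06624613, -0.6952371 ,  0.71188872, -0.07396805])}
scene {'camera_matrix': array([[441.70025463,   0.        , 327.32693782],
 
[... 1117 characters left out ...]
65 [253. 135.] [0.6276 0.1401 0.047  0.0413] 21.1
pad_breadboard 0.65 [194. 227.] [0.4015 0.2876 0.1063 0.0798] -2.1
pad_battery 0.95 [270. 194.] [0.4821 0.1016 0.0743 0.0536] 0.2
pad_battery 0.77 [247. 250.] [0.3467 0.1618 0.0726 0.0506] -10.6
pad_battery 0.69 [327. 114.] [ 0.6765 -0.0359  0.0733  0.0511] -8.7
pad_battery 0.41 [368. 130.] [ 0.6389 -0.1391  0.0519  0.0302] -23.4
pad_knob 0.68 [474. 169.] [ 0.5284 -0.3924  0.0661  0.0655] 69.3
pad_heatsink 0.65 [157. 176.] [0.5321 0.3854 0.0672 0.0656] 9.2
tape_mid 0.73 [415. 168.] [ 0.5152 -0.2366  0.0639  0.0599] -48.0
jar_mid 0.6 [210. 178.] [0.5156 0.2399 0.0482 0.0344] 44.1
jar_mid 0.19 [473. 171.] [ 0.5179 -0.3755  0.0697  0.0664] -20.7
```

View pics/top.png

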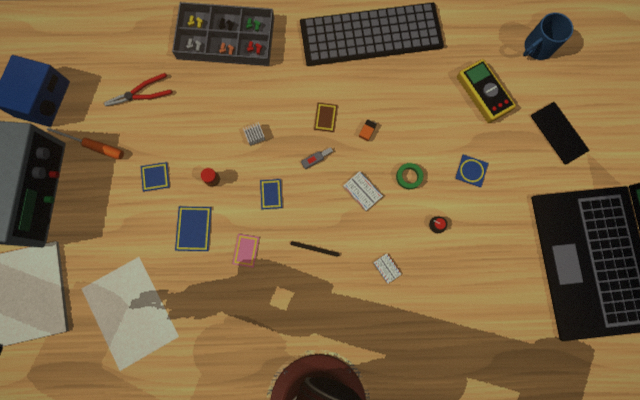

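View pics/scene.png

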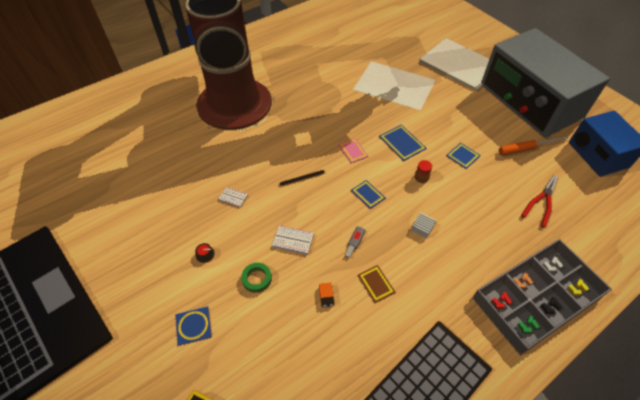

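The top view shows the heat sink at (253,133), battery (368,130), larger breadboard (363,190) and knob (438,225). The blue pads are at (155,177), (194,228), (271,194) and (472,170), with the jar at (210,177) and tape at (410,176). The smaller breadboard at (387,268) and the brown and pink pads are decoys. The scene view agrees. I'll take the heat sink first.

play_rows([
  [0.041,-0.0415,-0.01],
  [0.041,-0.0415,-0.01],
  [0.041,-0.0415,-0.01],
  [0.041,-0.0415,-0.01],
  [0.041,-0.0415,-0.01],
  [0.041,-0.0415,-0.01],
  [0.041,-0.0415,-0.01],
  [0.041,-0.0415,-0.01],
], turn=[3.5,3.5,3.5,3.5,3.5,3.5,3.5,3.5])

```text
time: 1.6
tool_pos: [0.5055, 0.2662, 0.1514]
tool_rot: [0.0, -0.102, 0.995, 0.0]
contact_force: [0.5, 0.6, -0.1]
gripper_width: 0.997
grasp_force: 0.0
```

play_rows([
  [0.041,-0.042,-0.01],
  [0.041,-0.042,-0.01],
  [0.041,-0.042,-0.01],
  [0,0,0],
], turn=[3.5,3.5,2.5,0])

```text
time: 2.1
tool_pos: [0.6289, 0.1383, 0.1202]
tool_rot: [-0.001, -0.181, 0.983, -0.0]
contact_force: [-0.3, -0.1, -0.2]
gripper_width: 1.0
grasp_force: 0.0
```

```bash
cat >> h.py <<'E'
def wlook(items,pic=None):
    st=state();im=grab_frame("wrist");cam=campose("wrist",st)
    y=rot(st["tool_rot"])[:,1];psi=np.degrees(np.arctan2(y[1],y[0]))
    p=st["tool_pos"];print("t",round(st["time"],2),"tcp",np.round(p,4),"psi",round(psi,1),"w",round(st["gripper_width"]*85.4,1),"F",np.round(st["contact_force"],1),round(st["grasp_force"],1))
    if pic: cv2.imwrite("pics/"+pic,im[:,:,::-1])
    for t,z in items:
        for r in trace("wrist",t)[:3]:
            g=r["region"]; edge=g[0].any()or g[-1].any()or g[:,0].any()or g[:,-1].any()
            q,a=rect(g,z,cam);print(t,round(r["p"],2),np.round(r["location"]),q,a,"EDGE" if edge else "","d",np.round(q[:2]-p[:2],4))
E
python3 -c "
from h import *
wlook([('heatsink_mid',.024)],'w1.png')"
```

```text
t 2.1 tcp [0.6289 0.1383 0.1202] psi 110.9 w 85.4 F [-0.3 -0.1 -0.2] 0.0
heatsink_mid 0.8 [332. 200.] [0.629  0.1435 0.0454 0.0409] 21.0  d [0.0001 0.0052]
```

View pics/w1.png

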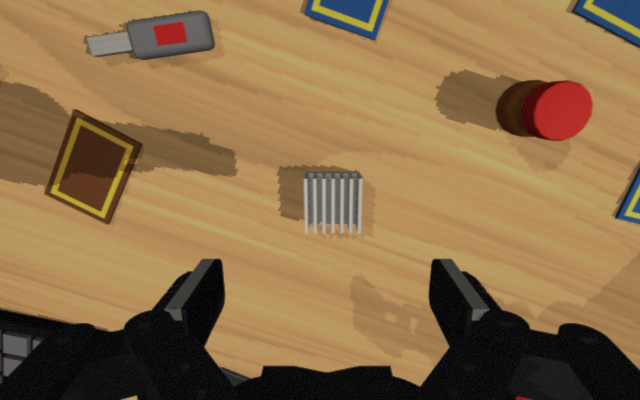

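The heat sink is square to the gripper, at (333,203) between the fingertips. I'll correct the offset, descend and grip it.

play_rows([
  [0.002,0.006,-0.04],
  [0,0,-0.04],
  [0,0,-0.026],
  [0,0,-0.01],
  [0,0,0],
], turn=[0,0,0,0,0])

```text
time: 2.82
tool_pos: [0.6287, 0.1485, 0.0055]
tool_rot: [-0.0, -0.184, 0.983, 0.0]
contact_force: [0.1, -1.5, -0.3]
gripper_width: 1.0
grasp_force: 0.0
```

play_rows([
  [0,0,0],
  [0,0,0],
  [0,0,0],
  [0,0,0],
  [0,0,0],
], turn=[0,0,0,0,0], hand=0.03)

```text
time: 3.45
tool_pos: [0.6305, 0.1477, 0.007]
tool_rot: [0.001, -0.183, 0.983, -0.0]
contact_force: [-0.9, -0.2, 6.6]
gripper_width: 0.465
grasp_force: 63.0
```

play_rows([
  [0,0,0.03],
  [0,0,0.05],
  [-0.02,0.036,0.02],
  [-0.02,0.036,0],
  [-0.02,0.036,0],
  [-0.02,0.036,0],
  [0,0,0],
  [0,0,0],
], turn=[0,0,-3,-3,-3,-2.7,0,0])

```text
time: 4.45
tool_pos: [0.549, 0.2913, 0.1049]
tool_rot: [-0.0, -0.082, 0.997, -0.0]
contact_force: [0.0, 0.2, -0.1]
gripper_width: 0.46
grasp_force: 62.4
```

```bash
python3 -c "
from h import *
wlook([('pad_heatsink',.003),('heatsink_mid',.08)],'w2.png')"
```

```text
t 4.45 tcp [0.549  0.2913 0.1049] psi 99.5 w 39.3 F [ 0.   0.2 -0.1] 62.4
pad_heatsink 0.64 [461. 192.] [0.5309 0.387  0.0658 0.0654] -82.1  d [-0.0181  0.0957]
heatsink_mid 0.69 [328. 263.] [0.5673 0.2953 0.0649 0.0543] 9.5  d [0.0183 0.004 ]
```

View pics/w2.png

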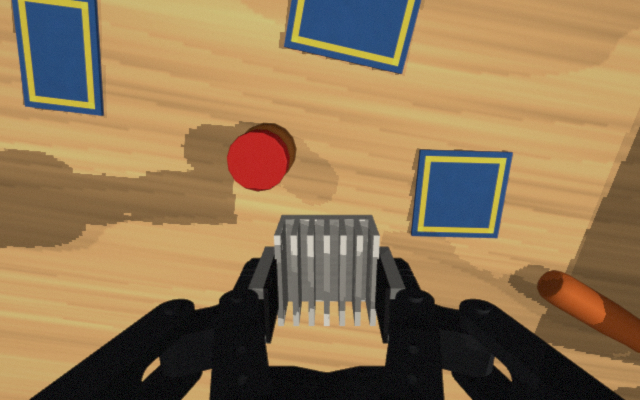

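The heat sink is held square between the fingers, and its pad shows at (463,193), at world (0.531, 0.387). I'll move over the pad and lower it.

play_rows([
  [-0.009,0.048,0],
  [-0.009,0.048,0],
  [0,0,-0.03],
  [0,0,-0.03],
  [0,0,-0.02],
  [0,0,0],
  [0,0,0],
], turn=[-0.8,-0.8,0,0,0,0,0])

```text
time: 5.48
tool_pos: [0.5323, 0.3877, 0.0266]
tool_rot: [0.001, -0.068, 0.998, 0.0]
contact_force: [-0.5, 0.8, 0.1]
gripper_width: 0.458
grasp_force: 62.4
```

play_rows([
  [-0.001,-0.001,-0.008],
  [0,0,-0.006],
  [0,0,-0.002],
  [0,0,0],
  [0,0,0],
], turn=[0,0,0,0,0])

```text
time: 6.1
tool_pos: [0.5303, 0.3868, 0.01]
tool_rot: [0.0, -0.068, 0.998, 0.0]
contact_force: [-2.8, -1.4, 5.3]
gripper_width: 0.462
grasp_force: 63.0
```

play_rows([
  [0,0,0],
  [0,0,0],
  [0,0,0],
  [0,0,0.02],
  [0,0,0.04],
  [0,0,0.045],
  [0.01,-0.055,0.005],
  [0.01,-0.06,0],
], turn=[0,0,0,0,0,0,-3,-5], hand=0.07)

```text
time: 7.1
tool_pos: [0.5517, 0.2716, 0.123]
tool_rot: [0.003, 0.002, 1.0, 0.001]
contact_force: [0.5, -0.1, -0.4]
gripper_width: 0.819
grasp_force: 0.0
```

play_rows([
  [0.012,-0.06,0],
  [0.012,-0.06,0],
  [0.012,-0.06,0],
  [0.012,-0.06,0],
  [0.012,-0.06,0],
  [0.012,-0.06,0],
  [0.022,-0.05,-0.01],
  [0,0,0],
], turn=[-5,-5,-5,-5,-6,0,0,0])

```text
time: 8.1
tool_pos: [0.645, -0.1421, 0.1101]
tool_rot: [0.001, 0.229, 0.974, -0.0]
contact_force: [0.8, 1.0, -0.0]
gripper_width: 0.816
grasp_force: 0.0
```

```bash
python3 -c "
from h import *
wlook([('battery_mid',.018),('breadboard_mid',.01),('tape_mid',.019)],'w3.png')"
```

```text
t 8.1 tcp [ 0.645  -0.1421  0.1101] psi 63.6 w 69.7 F [ 0.8  1.  -0. ] 0.0
battery_mid 0.76 [327. 184.] [ 0.635  -0.136   0.0499  0.0277] -27.4  d [-0.01    0.0061]
breadboard_mid 0.65 [276.   4.] [ 0.5206 -0.1211  0.0394  0.0145] 63.5 EDGE d [-0.1244  0.021 ]
tape_mid 0.64 [93. 91.] [ 0.518  -0.2297  0.0694  0.062 ] 75.6  d [-0.127  -0.0876]
```

View pics/w3.png

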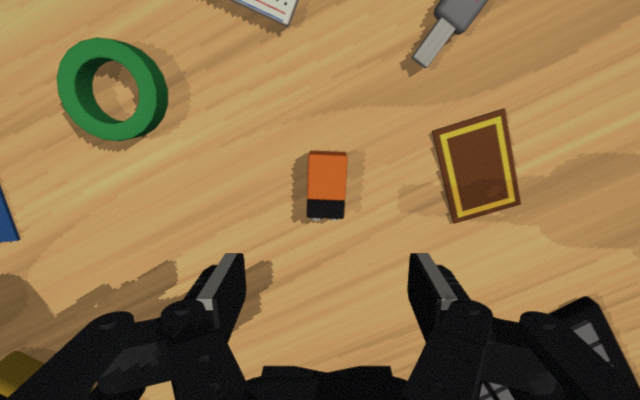

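The orange battery is at (327,184) with its black end pointing away from the camera, at world (0.635, -0.136). I'll centre on it, descend and grip.

play_rows([
  [-0.01,0.006,-0.02],
  [0,0,-0.03],
  [0,0,-0.03],
  [0,0,-0.018],
  [0,0,-0.007],
  [0,0,0],
], turn=[-1,0,0,0,0,0], hand=0.055)

```text
time: 9.05
tool_pos: [0.6345, -0.1321, 0.0047]
tool_rot: [0.0, 0.235, 0.972, -0.0]
contact_force: [-0.6, 1.1, -0.6]
gripper_width: 0.646
grasp_force: 0.0
```

play_rows([
  [0,0,0],
  [0,0,0],
  [0,0,0],
  [0,0,0],
  [0,0,0],
], turn=[0,0,0,0,0], hand=0.018)

```text
time: 9.68
tool_pos: [0.6355, -0.1329, 0.0061]
tool_rot: [0.001, 0.235, 0.972, -0.0]
contact_force: [-0.2, 0.6, 5.6]
gripper_width: 0.293
grasp_force: 61.9
```

play_rows([
  [0,0,0.035],
  [0,0,0.055],
  [-0.033,0.035,0.01],
  [-0.035,0.035,0],
  [-0.035,0.035,0],
  [-0.035,0.035,0],
  [0,0,0],
  [0,0,0],
], turn=[0,0,7,7,7,6,0,0])

```text
time: 10.68
tool_pos: [0.4966, 0.0074, 0.1045]
tool_rot: [0.0, 0.002, 1.0, -0.0]
contact_force: [0.1, 1.2, -0.9]
gripper_width: 0.298
grasp_force: 61.3
```

```bash
python3 -c "
from h import *
wlook([('pad_battery',.003),('battery_mid',.085)],'w4.png')"
```

```text
t 10.68 tcp [0.4966 0.0074 0.1045] psi 89.8 w 25.4 F [ 0.1  1.2 -0.9] 61.3
pad_battery 0.97 [573.  13.] [0.3781 0.1585 0.0536 0.0175] 89.8 EDGE d [-0.1185  0.1511]
pad_battery 0.63 [299. 366.] [ 0.6424 -0.0152  0.0258  0.0087] 83.8  d [ 0.1458 -0.0226]
pad_battery 0.58 [462. 172.] [0.4808 0.1039 0.0735 0.0523] 2.5  d [-0.0158  0.0965]
battery_mid 0.91 [324. 272.] [0.5137 0.0085 0.0639 0.0334] -0.7  d [0.0171 0.0011]
```

View pics/w4.png

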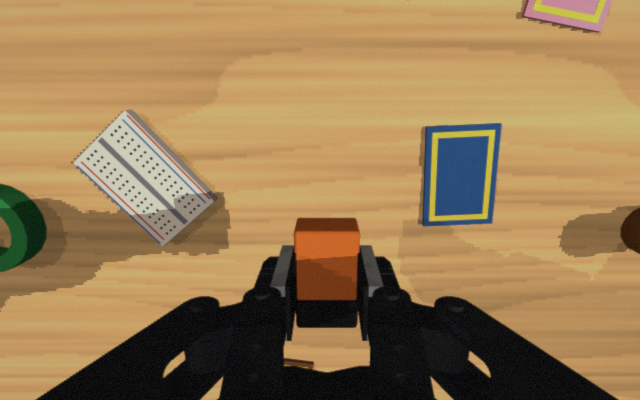

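The battery is held straight and its blue pad is at (461,174), at world (0.481, 0.1035). The breadboard is at (145,177).

play_rows([
  [-0.0085,0.048,0],
  [-0.009,0.048,0],
  [0,0,-0.03],
  [0,0,-0.03],
  [0,0,-0.02],
  [0,0,0],
  [0,0,0],
], turn=[0.6,0.7,0,0,0,0,0])

```text
time: 11.7
tool_pos: [0.4799, 0.1033, 0.0252]
tool_rot: [0.001, -0.009, 1.0, 0.0]
contact_force: [0.3, 0.3, 0.1]
gripper_width: 0.296
grasp_force: 61.2
```

```bash
python3 -c "
from h import *
wlook([('pad_battery',.003)])"
```

```text
t 11.7 tcp [0.4799 0.1033 0.0252] psi 91.1 w 25.3 F [0.3 0.3 0.1] 61.2
pad_battery 0.85 [328. 200.] [0.464  0.1036 0.0507 0.041 ] -87.6  d [-0.0159  0.0003]
pad_battery 0.56 [470.  16.] [0.3784 0.1595 0.0534 0.0189] -88.9 EDGE d [-0.1015  0.0562]
```

play_rows([
  [-0.0005,0,-0.008],
  [0,0,-0.006],
  [0,0,-0.002],
  [0,0,0],
  [0,0,0],
], turn=[0,0,0,0,0])

```text
time: 12.42
tool_pos: [0.4779, 0.1036, 0.009]
tool_rot: [-0.001, -0.01, 1.0, -0.0]
contact_force: [-4.3, -1.5, 9.7]
gripper_width: 0.297
grasp_force: 62.3
```

play_rows([
  [0,0,0],
  [0,0,0],
  [0,0,0.02],
  [0,0,0.04],
  [0,0,0.04],
  [0,-0.055,0],
  [0,-0.055,0],
  [0,-0.055,0],
], turn=[0,0,0,0,0,10,10,10], hand=0.05)

```text
time: 13.42
tool_pos: [0.4785, -0.0546, 0.1083]
tool_rot: [0.0, -0.259, 0.966, -0.0]
contact_force: [1.2, -1.2, 0.8]
gripper_width: 0.582
grasp_force: 0.0
```

play_rows([
  [0.005,-0.056,0],
  [0,0,0],
  [0,0,0],
], turn=[9,0,0], hand=0.0854)

```text
time: 13.8
tool_pos: [0.4834, -0.1091, 0.1079]
tool_rot: [-0.0, -0.33, 0.944, 0.0]
contact_force: [-0.3, 0.1, -0.2]
gripper_width: 0.997
grasp_force: 0.0
```

```bash
python3 -c "
from h import *
wlook([('breadboard_mid',.01),('tape_mid',.019)],'w5.png')"
```

```text
t 13.8 tcp [ 0.4834 -0.1091  0.1079] psi 128.6 w 85.2 F [-0.3  0.1 -0.2] 0.0
breadboard_mid 0.69 [317. 184.] [ 0.4818 -0.1189  0.0833  0.0552] 40.0  d [-0.0016 -0.0098]
tape_mid 0.68 [125. 122.] [ 0.5138 -0.2315  0.0683  0.0621] -51.5  d [ 0.0304 -0.1224]
```

View pics/w5.png

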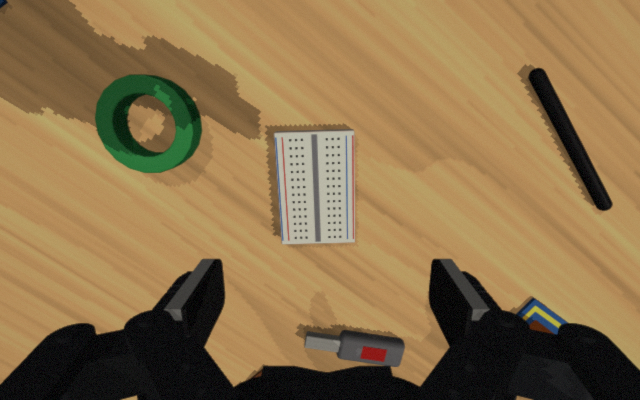

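The larger breadboard is at (316,187), 83 x 55 mm at 40°, centred between open fingers and clear of the tape.

play_rows([
  [-0.0015,-0.01,-0.02],
  [0,0,-0.03],
  [0,0,-0.03],
  [0,0,-0.018],
  [0,0,-0.005],
  [0,0,0],
], turn=[1.4,0,0,0,0,0], hand=0.072)

```text
time: 14.7
tool_pos: [0.4826, -0.1192, 0.0058]
tool_rot: [0.0, -0.343, 0.939, -0.0]
contact_force: [0.2, 0.5, -0.0]
gripper_width: 0.847
grasp_force: 0.0
```

```bash
python3 -c "
from h import *
wlook([],'w6.png')"
```

```text
t 14.7 tcp [ 0.4826 -0.1192  0.0058] psi 130.1 w 72.3 F [ 0.2  0.5 -0. ] 0.0
```

View pics/w6.png

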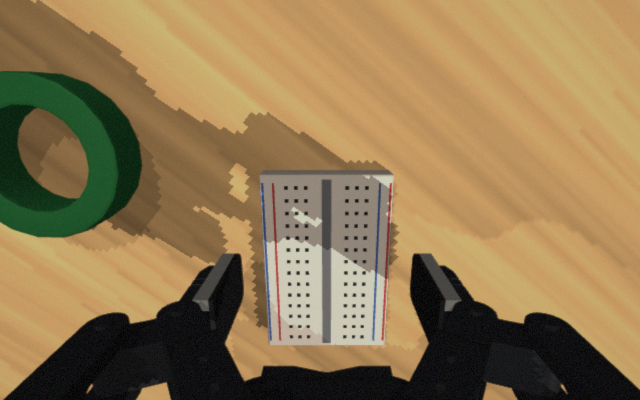

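The fingers straddle the breadboard evenly, its edges at columns 265 and 390. I'll go down another 6 mm and close.

play_rows([
  [0,0,-0.003],
  [0,0,-0.003],
  [0,0,0],
], turn=[0,0,0])

```text
time: 15.12
tool_pos: [0.482, -0.1193, -0.0008]
tool_rot: [-0.0, -0.342, 0.94, 0.0]
contact_force: [-0.3, -0.3, -0.4]
gripper_width: 0.84
grasp_force: 0.0
```

play_rows([
  [0,0,0],
  [0,0,0],
  [0,0,0],
  [0,0,0],
], turn=[0,0,0,0], hand=0.045)

```text
time: 15.62
tool_pos: [0.4828, -0.1196, -0.0001]
tool_rot: [0.0, -0.342, 0.94, -0.0]
contact_force: [0.1, -0.2, 4.0]
gripper_width: 0.621
grasp_force: 63.3
```

play_rows([
  [0,0,0.015],
  [0,0,0.035],
  [0,0,0.05],
  [-0.01,0.048,0],
  [-0.01,0.048,0],
  [-0.01,0.048,0],
  [-0.01,0.048,0],
  [-0.01,0.048,0],
], turn=[0,0,0,-7,-7,-7,-7,-7])

```text
time: 16.62
tool_pos: [0.4312, 0.1221, 0.0997]
tool_rot: [0.0, -0.042, 0.999, 0.0]
contact_force: [0.3, 0.4, -0.0]
gripper_width: 0.622
grasp_force: 63.0
```

play_rows([
  [-0.01,0.03,0],
  [0,0,0],
  [0,0,0],
], turn=[-7,0,0])

```text
time: 17.0
tool_pos: [0.422, 0.1503, 0.0994]
tool_rot: [-0.0, 0.016, 1.0, -0.0]
contact_force: [-0.7, -0.6, 0.2]
gripper_width: 0.62
grasp_force: 63.0
```

```bash
python3 -c "
from h import *
wlook([('pad_breadboard',.003),('breadboard_mid',.11)],'w7.png')"
```

```text
t 17.0 tcp [0.422  0.1503 0.0994] psi 88.1 w 53.0 F [-0.7 -0.6  0.2] 63.0
pad_breadboard 0.78 [524. 159.] [0.4012 0.2891 0.1067 0.081 ] -2.7  d [-0.0208  0.1388]
pad_breadboard 0.23 [326. 257.] [0.4782 0.1497 0.1515 0.0979] -1.9  d [ 0.0562 -0.0006]
breadboard_mid 0.67 [327. 259.] [0.4205 0.1517 0.084  0.0543] -2.0  d [-0.0015  0.0014]
```

View pics/w7.png

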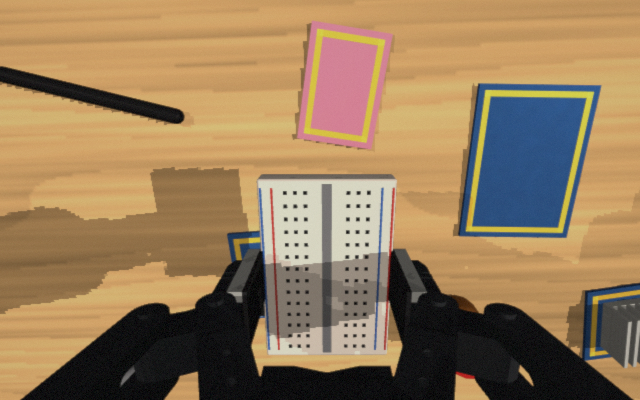

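The breadboard is held flat and square. Its pad is at (530,160), at world (0.401, 0.2885), and the heat sink is visible on its own pad at lower right.

play_rows([
  [-0.0065,0.046,0],
  [-0.0065,0.046,0],
  [-0.0065,0.046,0],
  [0,0,-0.03],
  [0,0,-0.03],
  [0,0,-0.02],
  [0,0,0],
  [0,0,0],
], turn=[-0.3,-0.2,0,0,0,0,0,0])

```text
time: 18.15
tool_pos: [0.4036, 0.2886, 0.0202]
tool_rot: [0.001, 0.022, 1.0, 0.0]
contact_force: [-0.3, -0.5, -0.5]
gripper_width: 0.626
grasp_force: 63.1
```

```bash
python3 -c "
from h import *
wlook([('pad_breadboard',.003),('breadboard_mid',.03)])"
```

```text
t 18.15 tcp [0.4036 0.2886 0.0202] psi 87.5 w 53.5 F [-0.3 -0.5 -0.5] 63.1
pad_breadboard 0.66 [328. 160.] [0.3759 0.2914 0.0794 0.0567] 87.5  d [-0.0277  0.0028]
breadboard_mid 0.57 [326. 257.] [0.4027 0.2898 0.0842 0.0543] -2.5  d [-0.0009  0.0012]
```

play_rows([
  [-0.001,-0.001,-0.008],
  [0,0,-0.006],
  [0,0,-0.003],
  [0,0,0],
  [0,0,0],
], turn=[0,0,0,0,0])

```text
time: 18.92
tool_pos: [0.4014, 0.2876, 0.0029]
tool_rot: [-0.001, 0.021, 1.0, -0.0]
contact_force: [-3.7, -3.0, 7.1]
gripper_width: 0.619
grasp_force: 64.0
```

play_rows([
  [0,0,0],
  [0,0,0],
  [0,0,0],
  [0,0,0.02],
  [0,0,0.045],
  [0,0,0.045],
  [0.003,-0.055,0],
  [0.003,-0.06,0],
], turn=[0,0,0,0,0,0,-3,-3], hand=0.072)

```text
time: 19.92
tool_pos: [0.4082, 0.1721, 0.1134]
tool_rot: [0.001, 0.073, 0.997, 0.0]
contact_force: [1.0, -0.8, -0.2]
gripper_width: 0.844
grasp_force: 0.0
```

play_rows([
  [0,-0.06,0],
  [0,-0.06,0],
  [0,-0.06,0],
  [0,-0.06,0],
  [0,-0.06,0],
  [-0.003,-0.06,0],
  [-0.003,-0.06,0],
  [0,-0.047,0],
], turn=[-3,-3,-3,-3,-3,-3,-3,0])

```text
time: 20.92
tool_pos: [0.4011, -0.2967, 0.1123]
tool_rot: [0.0, 0.255, 0.967, -0.0]
contact_force: [0.5, 0.3, 0.6]
gripper_width: 0.841
grasp_force: 0.0
```

play_rows([
  [0,0,0],
  [0,0,0],
], turn=[0,0])

```text
time: 21.18
tool_pos: [0.4014, -0.2937, 0.1118]
tool_rot: [-0.0, 0.254, 0.967, 0.0]
contact_force: [-0.4, 0.3, -0.3]
gripper_width: 0.84
grasp_force: 0.0
```

```bash
python3 -c "
from h import *
wlook([('knob_mid',.022),('knob_mid',.0)],'w8.png')"
```

```text
t 21.18 tcp [ 0.4014 -0.2937  0.1118] psi 60.5 w 71.7 F [-0.4  0.3 -0.3] 0.0
knob_mid 0.87 [318. 192.] [ 0.3926 -0.2938  0.0407  0.0385] -29.5  d [-0.0088 -0.0001]
knob_mid 0.87 [318. 192.] [ 0.3977 -0.2973  0.0445  0.0421] -29.5  d [-0.0037 -0.0036]
```

View pics/w8.png

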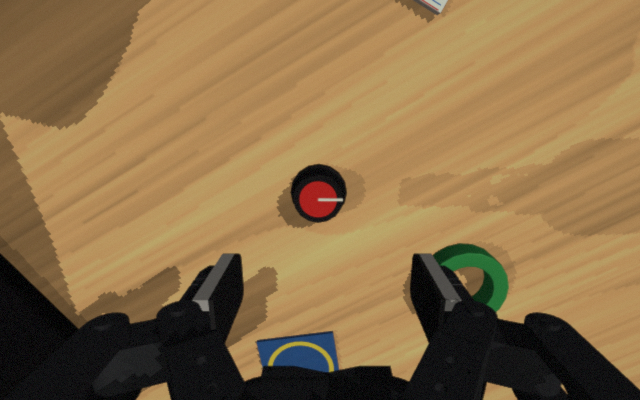

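The knob is at (318,193), with its red cap at (318,200); I compute its axis at (0.397, -0.297). The tape at (475,280) is clear of the fingers. I'll descend and grip above the flange.

play_rows([
  [-0.004,-0.003,-0.02],
  [0,0,-0.03],
  [0,0,-0.03],
  [0,0,-0.018],
  [0,0,-0.006],
  [0,0,0],
  [0,0,0],
], turn=[0,0,0,0,0,0,0], hand=0.065)

```text
time: 22.2
tool_pos: [0.3984, -0.298, 0.0095]
tool_rot: [0.001, 0.254, 0.967, -0.001]
contact_force: [-0.5, -0.4, 0.1]
gripper_width: 0.76
grasp_force: 0.0
```

play_rows([
  [0,0,0],
  [0,0,0],
  [0,0,0],
  [0,0,0],
  [0,0,0],
], turn=[0,0,0,0,0], hand=0.028)

```text
time: 22.82
tool_pos: [0.3983, -0.298, 0.0096]
tool_rot: [0.001, 0.254, 0.967, -0.0]
contact_force: [-1.0, 1.5, 5.2]
gripper_width: 0.388
grasp_force: 59.7
```

play_rows([
  [0,0,0.01],
  [0,0,0.04],
  [0,0,0.045],
  [0.05,0,0],
  [0.05,0,0],
  [0.047,0,0],
  [0,0,0],
  [0,0,0],
], turn=[0,0,0,8,8,8,0,0])

```text
time: 23.82
tool_pos: [0.5441, -0.297, 0.103]
tool_rot: [-0.001, 0.048, 0.999, 0.0]
contact_force: [0.9, 0.6, -0.4]
gripper_width: 0.395
grasp_force: 59.5
```

```bash
python3 -c "
from h import *
wlook([('pad_knob',.003),('knob_mid',.107)],'w9.png')"
```

```text
t 23.82 tcp [ 0.5441 -0.297   0.103 ] psi 84.5 w 33.8 F [ 0.9  0.6 -0.4] 59.5
pad_knob 0.9 [196. 190.] [ 0.5281 -0.3894  0.0669  0.0669] -21.3  d [-0.016  -0.0924]
knob_mid 0.91 [328. 259.] [ 0.5405 -0.2952  0.0471  0.0354] -3.4  d [-0.0036  0.0018]
```

View pics/w9.png

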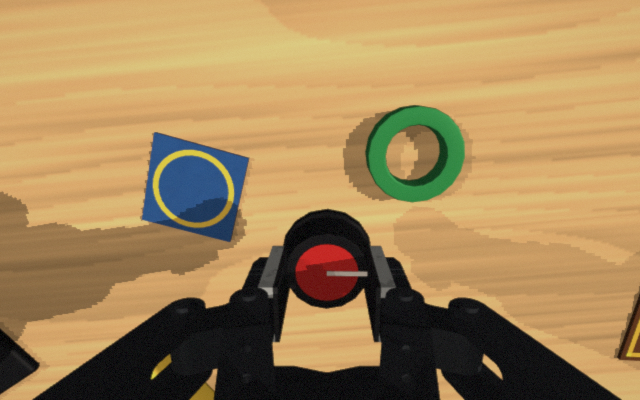

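The knob is held upright and its pad is at (195,187), at world (0.528, -0.390). The tape is undisturbed. I'll move over the pad and lower it.

play_rows([
  [-0.007,-0.047,0],
  [-0.007,-0.047,0],
  [0,0,-0.03],
  [0,0,-0.03],
  [0,0,-0.014],
  [0,0,0],
  [0,0,0],
], turn=[0,0,0,0,0,0,0])

```text
time: 24.85
tool_pos: [0.5313, -0.3919, 0.0309]
tool_rot: [0.001, 0.047, 0.999, -0.001]
contact_force: [-0.5, -0.4, -0.9]
gripper_width: 0.395
grasp_force: 59.6
```

play_rows([
  [0,0,-0.007],
  [0,0,-0.006],
  [0,0,-0.002],
  [0,0,0],
  [0,0,0],
], turn=[0,0,0,0,0])

```text
time: 25.48
tool_pos: [0.5308, -0.3914, 0.0144]
tool_rot: [0.0, 0.047, 0.999, -0.0]
contact_force: [-0.2, 0.4, -0.4]
gripper_width: 0.389
grasp_force: 59.6
```

play_rows([
  [-0.0005,0,-0.001],
  [0,0,-0.001],
  [0,0,0],
  [0,0,0],
], turn=[0,0,0,0])

```text
time: 25.98
tool_pos: [0.5302, -0.3914, 0.0126]
tool_rot: [0.0, 0.048, 0.999, -0.0]
contact_force: [-0.8, 1.0, 2.6]
gripper_width: 0.392
grasp_force: 59.9
```

Light contact on the pad. I'll release, rise and check everything.

play_rows([
  [0,0,0],
  [0,0,0],
  [0,0,0],
  [0,0,0.02],
  [0,0,0.04],
  [0,0,0.04],
  [0,0,0],
  [0,0,0],
], turn=[0,0,0,0,0,0,0,0], hand=0.065)

```text
time: 26.98
tool_pos: [0.5302, -0.3914, 0.1131]
tool_rot: [0.0, 0.048, 0.999, -0.0]
contact_force: [-0.5, 0.4, 0.3]
gripper_width: 0.761
grasp_force: 0.0
```

```bash
python3 -c "
from h import *
wlook([('knob_mid',.025),('pad_knob',.003)])
im=grab_frame('top');cv2.imwrite('pics/top2.png',cv2.resize(im[100:280,130:500,::-1],None,fx=2,fy=2))
cam=campose('top')
for t,z in [('breadboard_mid',.013),('battery_mid',.021),('knob_mid',.025),('heatsink_mid',.027),('pad_breadboard',.003),('pad_battery',.003),('pad_knob',.003),('pad_heatsink',.003),('tape_mid',.019),('jar_mid',.05)]:
    for r in trace('top',t): print(t,round(r['p'],2),np.round(r['location']),*rect(r['region'],z,cam))
"
```

```text
t 26.98 tcp [ 0.5302 -0.3914  0.1131] psi 84.6 w 65.0 F [-0.5  0.4  0.3] 0.0
knob_mid 0.7 [329. 192.] [ 0.5241 -0.3899  0.0396  0.0385] -50.3  d [-0.0061  0.0015]
pad_knob 0.86 [322. 165.] [ 0.5279 -0.39    0.0664  0.0662] -21.1  d [-0.0023  0.0014]
breadboard_mid 0.87 [195. 228.] [0.4011 0.2856 0.0786 0.0573] -1.4
breadboard_mid 0.73 [381. 263.] [ 0.3075 -0.1612  0.0384  0.0324] -46.7
battery_mid 0.48 [271. 192.] [0.4809 0.1011 0.0493 0.0263] 0.0
heatsink_mid 0.77 [155. 174.] [0.5273 0.3813 0.0489 0.0472] -82.1
pad_breadboard 0.63 [204. 230.] [0.4017 0.2885 0.1071 0.0816] -2.7
pad_battery 0.93 [278. 197.] [0.4806 0.1019 0.0709 0.0509] 2.6
pad_battery 0.84 [247. 248.] [0.3462 0.1629 0.0721 0.0536] -9.4
pad_battery 0.61 [326. 115.] [ 0.676  -0.037   0.0742  0.055 ] -9.8
pad_knob 0.63 [462. 163.] [ 0.5431 -0.3677  0.0605  0.0249] -39.7
pad_heatsink 0.61 [164. 181.] [0.5318 0.3829 0.0654 0.0615] 7.1
pad_heatsink 0.38 [412. 168.] [ 0.5197 -0.2394  0.0658  0.0647] -1.3
pad_heatsink 0.38 [213. 177.] [0.5268 0.2519 0.0469 0.0342] 44.1
pad_heatsink 0.27 [181. 228.] [0.4022 0.2875 0.1081 0.0802] -2.4
tape_mid 0.81 [417. 169.] [ 0.5158 -0.236   0.0641  0.0614] -46.9
jar_mid 0.7 [213. 176.] [0.515  0.2382 0.0482 0.036 ] 44.3
```

View pics/top2.png

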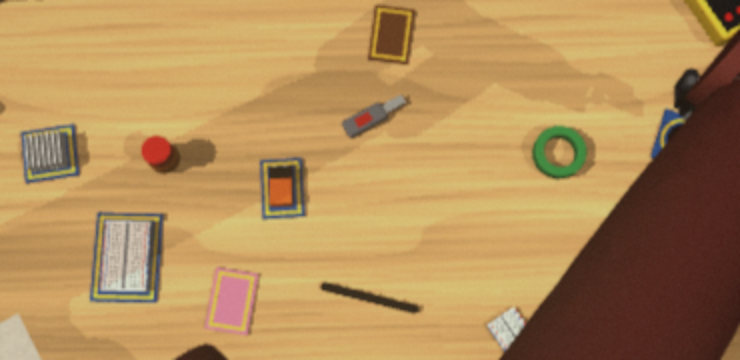

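In the top view the heat sink (48,152), battery (281,188) and breadboard (127,257) sit square inside their outlines, and the jar and tape haven't moved. The arm hides the knob here, but the wrist camera puts it within about 2 mm of its pad's centre.

```bash
python3 -c "
from plant import *
print(job_done())"
```

```text
the job is handed in; nothing more can be done
None
```

I set all four parts down flat and square on their own pads, left the tape and jar where they stood, and handed the job in at about 27 s; no verdict came back, but my last measurements put each part within about 5 mm of its pad's centre.

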